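Push a turned hub through the check flap of the blow-off booth

TASK

Take the push stick and push the small turned hub standing in the infeed lane through the booth's hanging flap until it sits up against the sprung stop inside: press it there gently but firmly for a moment, by feel, well short of 20 N. Then draw the stick back out so that the flap falls shut behind the hub, and lay the stick flat on the bench, clear of the booth. Keep the hub standing and leave the caliper beside the booth alone.

Things in the scene. Friction and masses are not known exactly. Their poses are not given: they have to be found in the camera images.
- hub: The part: a turned steel hub, round flange 64 mm diameter and 14 mm thick at the bottom, boss 36 mm diameter on it, 50 mm high in all, 0.4 to 0.6 kg. Origin: centre of its underside; z up. It stands on the lane floor in front of the flap.
- stick: Push stick lying on the bench: straight aluminium bar 26 mm wide, 32 mm high, 205 mm long, with a wooden grip block (50 mm long, 26 mm wide, top 66 mm above the underside) on its rear end; 0.25 kg. Origin: on its underside below the middle of the grip block; x points to the nose, z up. The bar runs from x = -25 mm to +180 mm (the flat nose, which pushes).
- stick_grip (a point): Where to grip the stick across its width from above: in the grip block, 45 mm above the underside, over the stick's origin.
- stick_nose (a point): Middle of the stick's flat front end, 180 mm ahead of the stick's origin, 16 mm above its underside.
- lane: Blow-off booth, fixed: floor plate 6 mm thick, infeed lane, portal with flap, closed clear hood behind; 70 mm wide inside. Origin: on the bench under the portal's front face, on the lane's middle line; x is the way parts are pushed, z up. Portal x = 0 to 10 mm, top 96 mm above the bench; hood x = 10 to 215 mm, top 90 mm. The flap can shut once the hub's axis is beyond x = 80 mm.
- lane_mouth (a point): Front end of the infeed lane, on top of its floor (6 mm above the bench), middle line, at x = -140 mm of the booth. From here to the portal the lane is open above, between two rails whose tops are 24 mm above the bench and whose outer faces are 41 mm off the middle line; the front end is open.
- flap (a joint): Steel flap hanging in the portal at x = 5 mm of the booth, hinged at its upper edge 72 mm above the bench, 56 mm long, 64 mm wide, 0.14 kg. 0: hanging shut; positive (rad): swung inwards, up to 1.5; it does not open outwards. Falls shut by its weight; while the stick is inside it rests on the stick's flat top.
- bracket: Booth's back plate, its face 207 mm beyond the booth's origin. It carries the stop: a rubber pad on a spring (3 N per mm, 15 mm travel, damped, no preload) facing the flap. How far the pad stands out is set anew each run and not told by this pose; feel it: the hub meets it with its axis at x = 92 to 132 mm of the booth. Sliding the hub before that takes 2 to 6 N.
- caliper: A caliper lying on the bench on the far side of the booth, 200 mm long, 10 mm high; leave it. Origin: middle of its underside.
There are look-alikes about, which are no part of the job. There is more than one size of the stick; the one meant has the size given above.

How it is judged:
By the outcome, as a careful person would: the job done as asked, in the order asked, and still so for the second after the job is handed in, with the robot touching nothing.
It also fails if it takes over 58 s, if anything falls off the work surface, if the arm or the gripper's body presses on something with over 40 N, if the wrist force passes 120 N, or if a joint passes its speed limit or range.

ROBOT

A 7-joint arm with a two-finger parallel gripper is mounted at the origin on the work surface. World frame = base frame: x ahead of the robot, y to its left, z up, the work surface at z = 0. Lengths are in m, angles in rad, forces in N, time in s.
With the tool pointing down it reaches from about 0.425 to 0.875 m from the base axis. Payload 4.7 kg.
Tool frame: the origin (TCP) lies on the centre line of the jaws, within the pads' length; the fingertips stand 22 mm ahead of it and the grasp point (between the pads) lies 3 mm ahead of it; z points along the fingers, y is the direction in which the jaws open and shut (so a half turn about z gives the same grasp; the last joint's range is limited). The gripper opens to 87 mm and grips with 3 to 60 N. Pads are 19 mm wide; open, the fingers measure 117 mm over their backs; the gripper's body (75 mm by 190 mm) begins 51 mm behind the grasp point.
Start: joints at [-1.171, 0.321, -0.07, 1.45, 0.023, 1.371, -0.057], TCP at [0.245, 0.602, 0.209] pointing down, gripper open.
Joint ranges: [-2.86, 2.86], [-0.3, 2.09], [-1.38, 1.24], [0.06, 2.45], [-1.56, 4.7], [0.09, 2.05], [-2.69, 2.69]. Speed limits (rad/s): [2.57, 2.57, 3.14, 3.14, 3.14, 3.14, 3.14].

INTERFACE

Orientations are given as a rotation vector (axis times angle).
In Python, from bench import ctrl, imaging, close_job, finder gives the robot as it stands. The module is installed in compiled form; this text tells all that it offers.
- The arm moves only by the shell command python3 -m jog 'ROWS' [FORCE]. ROWS is JSON, a list that holds one entry, the list of rows, each a list of 7 numbers: the shift along the tool's x, y, z in cm, then the turn, a rotation vector about the tool's x, y, z in degrees, then the finger opening in cm, from 0 to 8.7. In form: [[[dx, dy, dz, ax, ay, az, claw], ...]]. A call has 1 to 12 rows; each row shifts and turns the commanded pose from where the row before left it, along the tool's axes as they then stand; what a row does not reach is not made up. A row lasts 1/10 s, in which the tool goes at most 50 mm and 8.59 degrees, less where a joint would pass 70% of its speed; a pose out of reach is approached as far as the arm can. A call is refused whole if a number of a shift passes 5 or a number of a turn 8.59, either way. A call with a gripper value outside its range is refused whole. The fingers move at their own pace and stop on an object; FORCE is the grip in N (left out, the last holds). Time passes only in rows, so rows that do not move let the fingers close. It gives the time, the measured TCP pose, the force and the opening at its end, in the units of the state.
- ctrl.get_state(): the state, without advancing time (a new reading comes with each control period).
- imaging.get_image(name): name is "side" or "top"; returns a dict with "frame" (420x560x3 uint8, red, green, blue), "intrinsics" (3x3 intrinsics, pixels), "pose" (4x4, takes a point from camera to world coordinates). Camera axes: x right, y down, z forward; pixel columns grow to the right and rows downward; lengths in m; the calibration is good to about 2 mm. A picture is of the moment at which its call begins. There is no depth.
- close_job(): hands the job in, once; it reports no verdict.
Trained networks look in the newest picture that a camera, given by its name, has taken for a name from the list of things; names that differ only in an ending like _2 or _b are one class to them, and where a whole thing is asked for, a point or a joint stands for the part that bears it (a point fixed in the world has none). Each returns a list of dicts, best first, with "conf" (0 to 1); they miss things now and then, are a little off and sometimes report something else, mostly with a low value. They report only what shows in the picture. A call takes as long as a camera call. They do not tell look-alikes from the thing itself.
- finder.trace(label, camera): "region" (420x560 bool, what is visible of it) and "point" ([row, column] as shares, 0 to 1, of the picture: columns of its width, rows of its height, amid what is visible of it).
- finder.spot_point(label, camera): "point" ([row, column] as shares, 0 to 1, of the picture: columns of its width, rows of its height: a listed point, or the origin of a listed thing).
The state is a dict: "time": time; "joint_positions": joint angles; "qd": joint speeds; "joint_torque": joint torques, N m; "position": TCP position; "tool_rot": TCP orientation; "ft_force": force on the tool from outside, world axes, zero at the start; "torque": the same for the moment, N m; "grip_width": opening from 0.0 (shut) to 1.0 (fully open).
Only numpy, scipy, OpenCV 4.12 (cv2) and the standard library are available. Lean on these libraries where they do the work, as an engineer would, in place of code of your own. Each camera call takes 0.05 s, during which the arm holds its last target. There are 200 camera calls.

## Working session

There is one attempt and no reset: what is moved stays moved. The work goes in short steps, Python scripts to look and compute and a shell command to move; the robot and the scene stay as the last step left them, time stands still between calls to the robot, and variables do not carry over. Pictures are saved under pics/ and viewed, about 8 in all and at most 12, crops included, and the job is handed in when it is done.

```bash
mkdir -p pics
cat > h.py <<'E'
import numpy as np, cv2
from bench import ctrl, imaging, finder
from scipy.spatial.transform import Rotation as R
def ray(im,p,share=True):
    u,v=(p[1]*560,p[0]*420) if share else p
    d=np.linalg.inv(im["intrinsics"])@[u,v,1]; T=im["pose"]
    return T[:3,3],T[:3,:3]@d
def onz(im,p,z,share=True):
    o,d=ray(im,p,share); return o+d*(z-o[2])/d[2]
def proj(im,P):
    T=np.linalg.inv(im["pose"]); c=T[:3,:3]@np.array(P)+T[:3,3]; k=im["intrinsics"]@c; return k[:2]/k[2]
def save(im,n): cv2.imwrite("pics/"+n+".png",im["frame"][:,:,::-1])
E
python3 - <<'E'
from h import *
np.set_printoptions(precision=4,suppress=True)
s=ctrl.get_state(); print(s)
Z=dict(hub=.006,stick=0,stick_grip=.045,stick_nose=.016,lane=0,lane_mouth=.006,caliper=0,bracket=0)
ims=[]
for c in("top","side"):
    im=imaging.get_image(c); save(im,c+"0"); ims.append(im["frame"])
    print(c,im["pose"][:3,3])
    for n,z in Z.items():
        for r in finder.spot_point(n,c)[:4]:
            p=r["point"]; print(c,n,round(r["conf"],2),np.array([p[1]*560,p[0]*420]).round(),onz(im,p,z))
E
```

```text
{'time': 0.0, 'joint_positions': array([-1.1709,  0.3219, -0.0701,  1.4517,  0.0226,  1.3708, -0.0569]), 'qd': array([ 0.0003,  0.0008, -0.0004, -0.0011, -0.0008,  0.001 , -0.0005]), 'joint_torque': array([ -0.0001, -49.129 ,  -0.4042, -31.2534,  -0.064 ,   0.0435,
         0.0002]), 'position': array([0.2444, 0.6017, 0.2083]), 'tool_rot': array([-0.6022, -3.083 ,  0.0031]), 'ft_force': array([0.7108, 0.0468, 0.2925]), 'torque': array([ 0.0225,  0.0246, -0.0391]), 'grip_width': 0.9978384457240608}
top [0.3566 0.0135 1.2291]
top hub 0.77 [274. 185.] [0.587  0.0395 0.006 ]
top stick 0.7 [213. 322.] [0.2284 0.1936 0.    ]
top stick 0.6 [173. 248.] [0.4163 0.3055 0.    ]
top stick_grip 0.76 [213. 318.] [0.2423 0.1869 0.045 ]
top stick_grip 0.59 [171. 250.] [0.409  0.2997 0.045 ]
top stick_nose 0.74 [240. 244.] [0.4285 0.1263 0.016 ]
top stick_nose 0.64 [203. 271.] [0.3566 0.2204 0.016 ]
top lane 0.58 [293. 191.] [ 0.5726 -0.0126  0.    ]
top lane_mouth 0.62 [244. 183.] [0.5912 0.1205 0.006 ]
top caliper 0.69 [335. 121.] [ 0.7677 -0.1253  0.    ]
side [0.4136 0.5896 0.6737]
side hub 0.64 [233. 243.] [0.5874 0.0433 0.006 ]
side stick 0.82 [293. 368.] [0.4173 0.3006 0.    ]
side stick 0.78 [394. 331.] [0.2381 0.1969 0.    ]
side stick_grip 0.98 [399. 319.] [0.2392 0.1986 0.045 ]
side stick_grip 0.93 [298. 354.] [0.4126 0.2955 0.045 ]
side stick_nose 0.96 [328. 328.] [0.3626 0.2225 0.016 ]
side stick_nose 0.76 [301. 281.] [0.4249 0.1274 0.016 ]
side lane 0.63 [243. 224.] [ 0.5797 -0.0242  0.    ]
side lane_mouth 0.93 [222. 265.] [0.5952 0.1085 0.006 ]
side caliper 0.93 [185. 185.] [ 0.7619 -0.1337  0.    ]
```

View pics/top0.png

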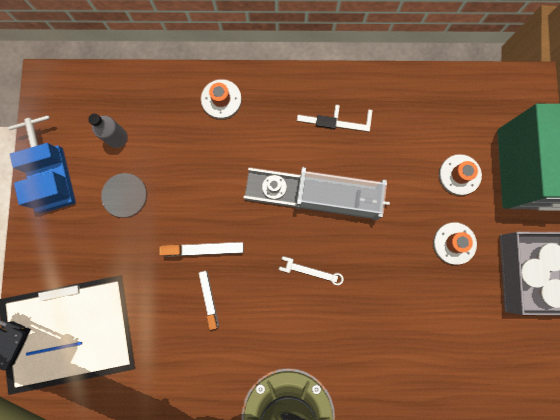

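View pics/side0.png

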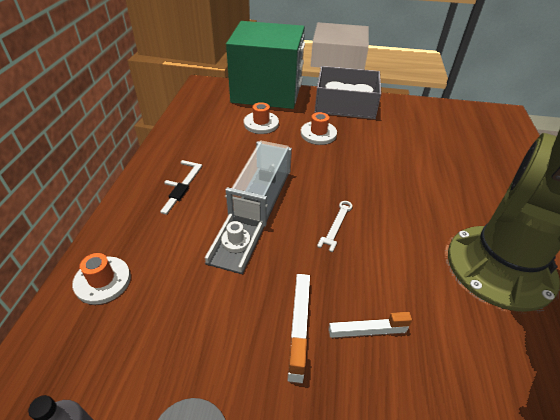

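Top view: the big stick lies at px (162–243, 250), pointing right (world −y); a shorter look-alike is at (208, 300). The lane mouth is at (246, 187), the hub at (274, 185) and the caliper at (335, 121). The side view agrees. I'll refine the poses with a silhouette fit.

```bash
cat > fit.py <<'E'
from h import *
from scipy.optimize import minimize
np.set_printoptions(precision=4,suppress=True)
def box(x0,x1,y,z0,z1): return np.array([[a,b,c] for a in(x0,x1) for b in(-y,y) for c in(z0,z1)])
STICK=[box(-.025,.18,.013,0,.032),box(-.025,.025,.013,0,.066)]
LANE=[box(-.14,.0,.041,0,.024),box(0,.01,.041,0,.096),box(.01,.215,.038,0,.09)]
def mask(im,boxes,p,z=0):
    c,s=np.cos(p[2]),np.sin(p[2]); M=np.zeros((1680,2240),np.uint8)
    for b in boxes:
        w=b@np.array([[c,s,0],[-s,c,0],[0,0,1]])+[p[0],p[1],z]
        q=np.array([proj(im,v) for v in w])*4
        cv2.fillConvexPoly(M,cv2.convexHull(q.astype(np.int32)),1)
    return cv2.resize(M.astype(np.float32),(560,420),interpolation=cv2.INTER_AREA)
def get(label,near,z=0,extra=()):
    out=[]
    for c in("top","side"):
        im=imaging.get_image(c); u=proj(im,[*near,.02]); L=finder.trace(label,c)
        L=[l for l in L if np.hypot(l["point"][1]*560-u[0],l["point"][0]*420-u[1])<45]
        if not L: print("none",label,c); continue
        m=L[0]["region"].astype(np.float32)
        for e in extra:
            for l in finder.trace(e,c)[:1]: m=np.maximum(m,l["region"])
        out.append((im,m,c)); print(label,c,L[0]["conf"],m.sum())
    return out
def fit(obs,boxes,p0,z=0):
    f=lambda p:sum(1-np.minimum(m,a).sum()/np.maximum(m,a).sum() for im,m,_ in obs for a in[mask(im,boxes,p,z)])
    S=np.array(p0)+np.array([[0,0,0],[.012,0,0],[0,.012,0],[0,0,.1]])
    r=minimize(f,p0,method="Nelder-Mead",options=dict(initial_simplex=S,xatol=1e-4,fatol=1e-4)); return r.x,r.fun
E
python3 - <<'E'
from fit import *
for lab,near,B,p0,ex in(("stick",(.42,.23),STICK,[.415,.3,-1.5],()),("lane",(.575,-.02),LANE,[.577,-.02,-1.69],("hub","flap","bracket"))):
    o=get(lab,near,0,ex)
    print(lab,fit(o,B,p0),[fit([k],B,p0) for k in o])
    for im,m,c in o:
        p=fit(o,B,p0)[0]; a=mask(im,B,p)>.5
        f=im["frame"][:,:,::-1].copy(); cs,_=cv2.findContours(a.astype(np.uint8),0,1); cv2.drawContours(f,cs,-1,(0,255,0),1)
        cs,_=cv2.findContours(m.astype(np.uint8),0,1); cv2.drawContours(f,cs,-1,(255,0,255),1)
        globals().setdefault("P",[]).append(cv2.resize(f[100:330,150:400] if c=="top" else f[130:390,180:430],(400,300)))
cv2.imwrite("pics/fit.png",np.vstack([np.hstack(P[:2]),np.hstack(P[2:])]))
E
```

```text
stick top 0.71 956.0
stick side 0.71 1607.0
stick (array([ 0.4105,  0.2991, -1.5239]), np.float64(0.21910053491592407)) [(array([ 0.4086,  0.297 , -1.5159]), np.float64(0.07892739772796631)), (array([ 0.4116,  0.2996, -1.5193]), np.float64(0.05983543395996094))]
lane top 0.68 5633.0
lane side 0.76 5625.0
lane (array([ 0.5686, -0.026 , -1.7269]), np.float64(0.2543984651565552)) [(array([ 0.5672, -0.03  , -1.7209]), np.float64(0.18948251008987427)), (array([ 0.5693, -0.0246, -1.728 ]), np.float64(0.054476022720336914))]
```

View pics/fit.png

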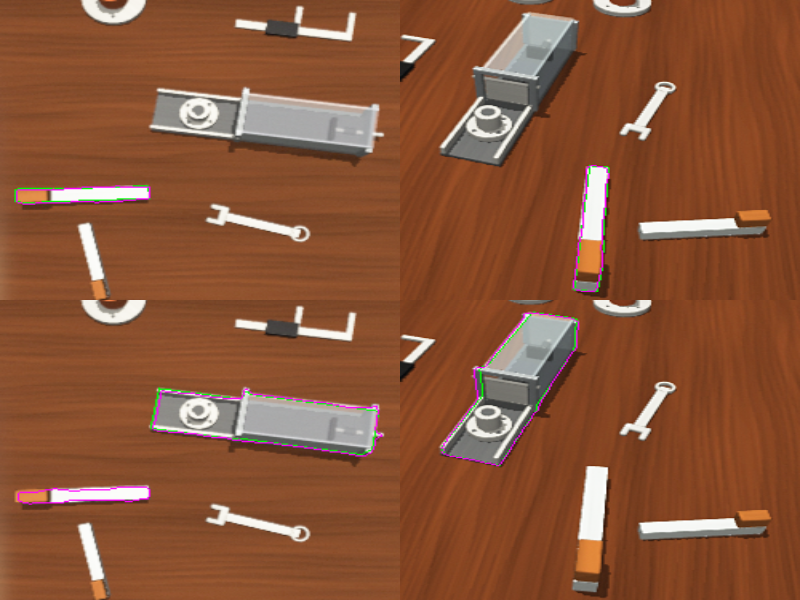

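The contours match the long stick: origin (0.4105, 0.299), yaw −1.52. The lane fit in the top view is off by a few pixels because the portal is wider than modelled. I'll grasp the stick first and refine the lane afterwards.

Run:
```python
from fit import *
s=ctrl.get_state(); Rt=R.from_rotvec(s["tool_rot"]); print(Rt.as_matrix())
# target: tool down, tool y along stick width; tool x along +-stick x
yaw=-1.521
for sg in(0,np.pi):
    a=yaw+sg; X=np.array([np.cos(a),np.sin(a),0]); Zt=np.array([0,0,-1.]); G=R.from_matrix(np.c_[X,np.cross(Zt,X),Zt])
    print(sg,"rot(tool)deg",np.degrees((Rt.inv()*G).as_rotvec()))
d=np.array([.4103,.299,.15])-s["position"]; print("shift tool cm",Rt.inv().apply(d)*100)
o=get("hub",(.587,.041))
def cyl(r,z0,z1): t=np.linspace(0,2*np.pi,40); return np.r_[np.c_[r*np.cos(t),r*np.sin(t),0*t+z0],np.c_[r*np.cos(t),r*np.sin(t),0*t+z1]]
H=[cyl(.032,.006,.02),cyl(.018,.02,.056)]
print("hub",fit(o,H,[.585,.042,0]),[fit([k],H,[.585,.042,0])[0] for k in o])
P=[]
for c in("top","side"):
    im=imaging.get_image(c); f=cv2.resize(im["frame"][:,:,::-1],None,fx=4,fy=4,interpolation=3)
    for p,col in(([.5686,-.026,-1.7269],(0,255,0)),([.5745,-.022,-1.70],(255,0,255))):
        ca,sa=np.cos(p[2]),np.sin(p[2])
        W=lambda x,y,z:tuple((proj(im,[p[0]+ca*x-sa*y,p[1]+sa*x+ca*y,z])*4+1.5).astype(int))
        for a,b in(((-.14,.041,.024),(0,.041,.024)),((-.14,-.041,.024),(0,-.041,.024)),((-.14,-.041,.006),(-.14,.041,.006))): cv2.line(f,W(*a),W(*b),col,1)
        cv2.line(f,W(0,-.041,.096),W(0,.041,.096),col,1);cv2.line(f,W(.215,-.038,.09),W(.215,.038,.09),col,1)
    P.append(cv2.resize(f[640:900,940:1580],(800,325)) if c=="top" else f[760:1100,800:1200])
q=np.zeros((340,400,3),np.uint8); cv2.imwrite("pics/l1.png",P[0]); cv2.imwrite("pics/l2.png",P[1])
cv2.imwrite("pics/l.png",np.vstack([cv2.resize(P[0],(640,260)),np.hstack([P[1],np.zeros((340,240,3),np.uint8)])]))
```

```text
[[-0.9265  0.3763  0.0001]
 [ 0.3763  0.9265  0.0001]
 [-0.      0.0001 -1.    ]]
0 rot(tool)deg [   0.0013    0.0055 -114.9596]
3.141592653589793 rot(tool)deg [ 0.0048 -0.0012 65.0404]
shift tool cm [-26.7596 -21.8593   5.9492]
none hub top
none hub side
hub (array([0.585, 0.042, 0.   ]), np.float64(0.0)) []
```

View pics/l.png

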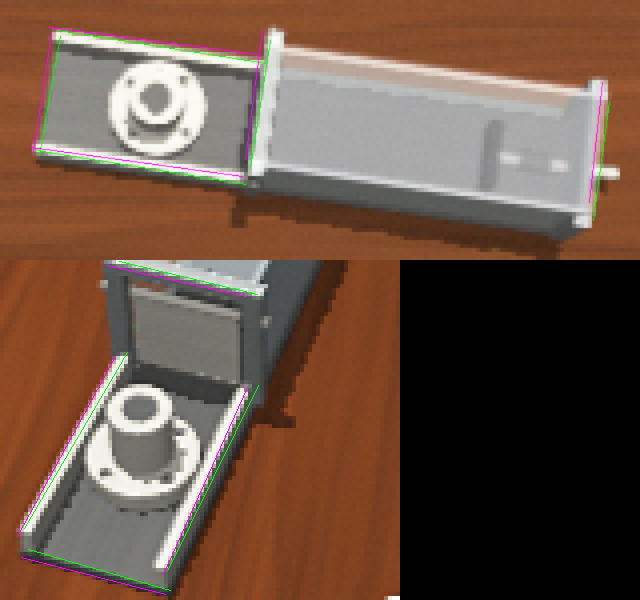

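Zoomed, the rails match both trial poses to within about a pixel; the side view shows the flap shut and the hub clear in front of it. First I'll turn the gripper to suit the stick.

```bash
python3 -m jog '[[[0,0,0,0,0,8.13,8.7],[0,0,0,0,0,8.13,8.7],[0,0,0,0,0,8.13,8.7],[0,0,0,0,0,8.13,8.7],[0,0,0,0,0,8.13,8.7],[0,0,0,0,0,8.13,8.7],[0,0,0,0,0,8.13,8.7],[0,0,0,0,0,8.13,8.7],[0,0,0,0,0,0,8.7]]]' 50
cat >> h.py <<'E'
def to(p,yaw=None):
    "tool shift in cm to reach TCP p; turn for tool x = -(cos yaw, sin yaw)"
    s=ctrl.get_state(); Rt=R.from_rotvec(s["tool_rot"]); print("shift cm",Rt.inv().apply(np.array(p)-s["position"])*100,"F",s["ft_force"],"t",s["time"])
    if yaw is not None:
        X=-np.array([np.cos(yaw),np.sin(yaw),0]); Zt=np.array([0,0,-1.]); G=R.from_matrix(np.c_[X,np.cross(Zt,X),Zt])
        print("turn deg",np.degrees((Rt.inv()*G).as_rotvec()))
E
python3 - <<'E'
from fit import *
to([.4103,.299,.12],-1.521)
obs=[]
ims={}
for c in("top","side"):
    im=imaging.get_image(c); hsv=cv2.cvtColor(im["frame"],cv2.COLOR_RGB2HSV); g=(hsv[...,1]<90).astype(np.float32)
    roi=np.zeros((420,560),np.float32); p=np.array([.571,-.024,-1.715])
    # roi: wide box in front of portal
    ca,sa=np.cos(p[2]),np.sin(p[2])
    q=np.array([proj(im,[p[0]+ca*x-sa*y,p[1]+sa*x+ca*y,0.0]) for x,y in((-.17,-.065),(-.03,-.065),(-.03,.065),(-.17,.065))])
    cv2.fillConvexPoly(roi,q.astype(np.int32),1); obs.append((im,g,roi,c)); cv2.imwrite(f"pics/g_{c}.png",g*roi*255)
B=[box(-.14,.0,.041,0,.024)]
f=lambda p,ob:sum((np.abs(m-mask(im,B,p))*r).sum() for im,m,r,_ in ob)
S=np.array([.571,-.024,-1.715])+np.array([[0,0,0],[.01,0,0],[0,.01,0],[0,0,.06]])
for ob in(obs,obs[:1],obs[1:]):
    r=minimize(f,S[0],args=(ob,),method="Nelder-Mead",options=dict(initial_simplex=S,xatol=1e-4,fatol=.1)); p=r.x
    print(p,r.fun,"mouth",p[:2]-.14*np.array([np.cos(p[2]),np.sin(p[2])]))
E
```

```text
time: 2.8
position: [0.2446, 0.6022, 0.2095]
tool_rot: [2.166, 2.276, 0.0]
ft_force: [-0.2, -0.1, -0.5]
grip_width: 1.004
shift cm [-31.1064  15.0445   8.9548] F [-0.2492 -0.1453 -0.4903] t 2.8
turn deg [ 0.0156  0.0008 -0.0175]
[ 0.5707 -0.0255 -1.7096] 130.25 mouth [0.5901 0.1131]
[ 0.5716 -0.0272 -1.6814] 60.6875 mouth [0.5871 0.1119]
[ 0.5701 -0.0249 -1.7226] 37.25 mouth [0.5913 0.1134][ WARN:0@2.112] global loadsave.cpp:1063 imwrite_ Unsupported depth image for selected encoder is fallbacked to CV_8U.
```

```bash
python3 -m jog '[[[-3.9,1.9,0,0,0,0,8.7],[-3.9,1.9,0,0,0,0,8.7],[-3.9,1.9,0,0,0,0,8.7],[-3.9,1.9,0,0,0,0,8.7],[-3.9,1.9,1.3,0,0,0,8.7],[-3.9,1.9,1.3,0,0,0,8.7],[-3.9,1.9,2,0,0,0,8.7],[-3.8,1.75,2,0,0,0,8.7],[0,0,2.4,0,0,0,8.7],[0,0,0,0,0,0,8.7],[0,0,0,0,0,0,8.7]]]'
python3 - <<'E'
from fit import *
to([.4103,.299,.048],-1.521)
im=imaging.get_image("side"); save(im,"s1")
f=im["frame"][:,:,::-1][220:420,180:420]; cv2.imwrite("pics/s1.png",cv2.resize(f,(720,600)))
E
```

```text
time: 4.0
position: [0.41, 0.2999, 0.1198]
tool_rot: [-2.162, -2.279, 0.0]
ft_force: [-0.0, 0.6, 0.7]
grip_width: 1.003
shift cm [-0.0897  0.0268  7.1847] F [-0.034   0.5679  0.7211] t 4.0
turn deg [-0.0169 -0.0125  0.146 ]
```

View pics/s1.png

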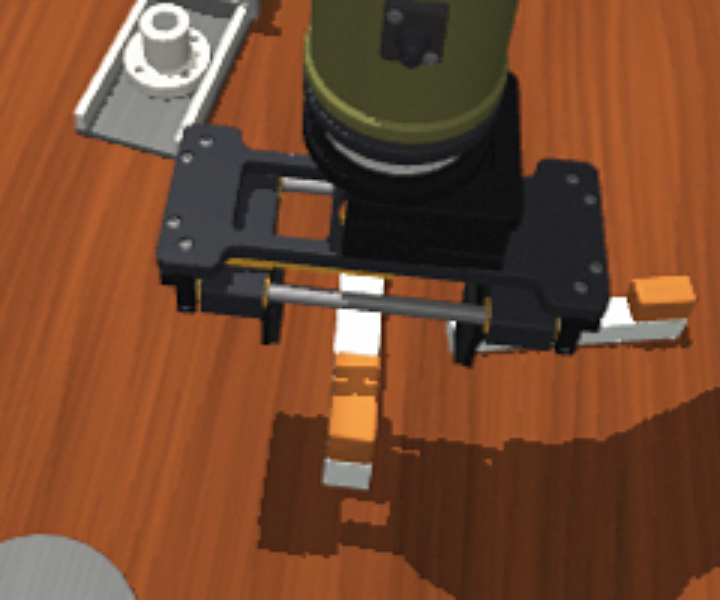

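The open fingers straddle the grip block of the long stick. I'll descend and close.

```bash
python3 -m jog '[[[0,0.03,1.8,0,0,0,8.7],[0,0,1.8,0,0,0,8.7],[0,0,1.8,0,0,0,8.7],[0,0,1.4,0,0,0,8.7],[0,0,0.4,0,0,0,8.7],[0,0,0,0,0,0,4],[0,0,0,0,0,0,2],[0,0,0,0,0,0,1.5],[0,0,0,0,0,0,1.5],[0,0,0,0,0,0,1.5],[0,0,0,0,0,0,1.5],[0,0,0,0,0,0,1.5]]]' 50
python3 -c "
from h import *;to([.41,.299,.048],-1.521)"
```

```text
time: 5.25
position: [0.4108, 0.2991, 0.0476]
tool_rot: [2.165, 2.276, 0.0]
ft_force: [1.2, 0.5, -0.5]
grip_width: 0.45
shift cm [-0.0076893  -0.07725619 -0.04444298] F [ 1.18947506  0.47111131 -0.54352577] t 5.25
turn deg [ 0.00626285 -0.00564181 -0.00044361]
```

```bash
python3 -m jog '[[[0,0,0,0,0,0,1.5],[0,0,0,0,0,0,1.5],[0,0,0,0,0,0,1.5],[0,0,-0.3,0,0,0,1.5],[0,0,-0.7,0,0,0,1.5],[0,0,-1,0,0,0,1.5],[0,0,-1,0,0,0,1.5],[0,0,-1,0,0,0,1.5],[0,0,-1,0,0,0,1.5],[0,0,0,0,0,0,1.5],[0,0,0,0,0,0,1.5]]]' 50
python3 - <<'E'
from fit import *
s=ctrl.get_state(); print(s["grip_width"]*87)
to([.6203,.3213,.1],-1.715)
E
```

```text
time: 6.35
position: [0.4108, 0.2993, 0.0978]
tool_rot: [-2.165, -2.276, -0.001]
ft_force: [0.1, 0.5, -1.8]
grip_width: 0.289
25.182615587288637
shift cm [ 1.1553 21.0318 -0.2111] F [ 0.0582  0.5417 -1.7967] t 6.35
turn deg [ 0.0238 -0.0327 11.1234]
```

```bash
python3 -m jog '[[[0.1,2,0,0,0,0,1.5],[0.15,3,0,0,0,0,1.5],[0.2,3.2,0,0,0,0,1.5],[0.2,3.2,0,0,0,0,1.5],[0.2,3.2,0,0,0,0,1.5],[0.2,3.2,0,0,0,0,1.5],[0.1,2.2,0,0,0,0,1.5],[0,1,0,0,0,2.8,1.5],[0,0,0,0,0,2.8,1.5],[0,0,0,0,0,2.8,1.5],[0,0,0,0,0,2.7,1.5],[0,0,0,0,0,0,1.5]]]'
python3 - <<'E'
from fit import *
s=ctrl.get_state(); print(s["grip_width"]*87)
to([.6203,.3213,.057],-1.715)
P=[]
for c in("top","side"):
    im=imaging.get_image(c)
    f=cv2.resize(im["frame"][:,:,::-1],None,fx=3,fy=3,interpolation=3)
    st=s["position"]; 
    for p,b in(([st[0],st[1],-1.715],box(-.025,.18,.013,st[2]-.048,st[2]-.016)),([.570,-.025,-1.715],LANE[0])):
        ca,sa=np.cos(p[2]),np.sin(p[2]); w=b@np.array([[ca,sa,0],[-sa,ca,0],[0,0,1]])+[p[0],p[1],0]
        q=np.array([proj(im,v) for v in w])*3+1; cv2.polylines(f,[cv2.convexHull(q.astype(np.int32))],True,(0,255,0),1)
    P.append(f[460:760,450:950] if c=="top" else f[620:1120,500:1000])
cv2.imwrite("pics/c.png",np.hstack([cv2.resize(P[0],(400,240)),cv2.resize(P[1],(400,400))[:240]]) if 0 else np.vstack([P[0],P[1]])[:,:][:800] if 0 else cv2.resize(np.vstack([P[0],P[1]]),(375,600)))
E
```

```text
time: 7.55
position: [0.6192, 0.3209, 0.0961]
tool_rot: [-2.375, -2.056, 0.003]
ft_force: [-0.0, -0.6, -2.3]
grip_width: 0.294
25.540498625720907
shift cm [0.0611 0.1047 3.9146] F [-0.0383 -0.5966 -2.2701] t 7.55
turn deg [-0.0875  0.081   0.0204]
```

View pics/c.png

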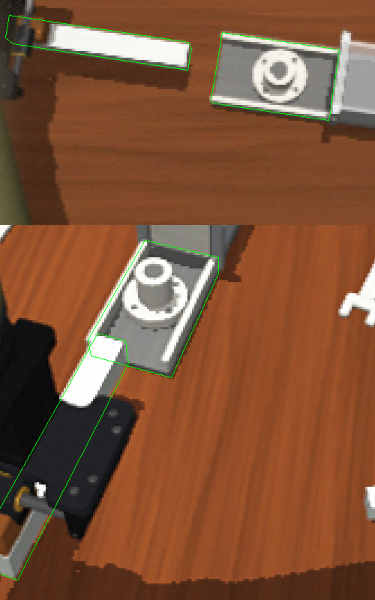

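The overlay agrees: the stick is in line with the lane, its nose about 3 cm before the mouth, and the hub is standing. I'll lower it and enter the lane.

```bash
python3 -m jog '[[[0,0.1,1,0,0,0,1.5],[0,0,1,0,0,0,1.5],[0,0,1,0,0,0,1.5],[0,0,0.6,0,0,0,1.5],[0,0,0.3,0,0,0,1.5],[0,0,0,0,0,0,1.5],[-0.6,0,0,0,0,0,1.5],[-1,0,0,0,0,0,1.5],[-1,0,0,0,0,0,1.5],[-1,0,0,0,0,0,1.5],[-1,0,0,0,0,0,1.5],[-0.5,0,0,0,0,0,1.5]]]'
cat > st.py <<'E'
from h import *
s=ctrl.get_state(); a=-1.715; X=np.array([np.cos(a),np.sin(a)]); Y=np.array([-X[1],X[0]])
d=s["position"][:2]-[.570,-.025]
F=[]
print("nose x mm %.1f lat %.1f z %.1f  Faxial(back) %.1f lat %.1f z %.1f t %.2f w %.1f"%(d@X*1e3+180,d@Y*1e3,s["position"][2]*1e3,-s["ft_force"][:2]@X,s["ft_force"][:2]@Y,s["ft_force"][2],s["time"],s["grip_width"]*87))
E
python3 st.py
```

```text
time: 8.85
position: [0.6137, 0.2683, 0.0587]
tool_rot: [2.377, 2.053, -0.0]
ft_force: [0.6, -0.4, -2.4]
grip_width: 0.289
nose x mm -116.6 lat 1.1 z 58.7  Faxial(back) -0.3 lat 0.6 z -2.4 t 8.85 w 25.1
```

```bash
python3 -m jog '[[[-0.4,0,0.15,0,0,0,1.5],[-0.4,0,0,0,0,0,1.5],[-0.4,0,0,0,0,0,1.5],[-0.4,0,0,0,0,0,1.5],[-0.4,0,0,0,0,0,1.5],[-0.4,0,0,0,0,0,1.5],[-0.4,0,0,0,0,0,1.5],[-0.4,0,0,0,0,0,1.5],[-0.4,0,0,0,0,0,1.5],[-0.4,0,0,0,0,0,1.5],[-0.4,0,0,0,0,0,1.5],[-0.4,0,0,0,0,0,1.5]]]'
python3 st.py
python3 -m jog '[[[-0.4,0,0,0,0,0,1.5],[-0.4,0,0,0,0,0,1.5],[-0.4,0,0,0,0,0,1.5],[-0.4,0,0,0,0,0,1.5],[-0.4,0,0,0,0,0,1.5],[-0.4,0,0,0,0,0,1.5],[-0.4,0,0,0,0,0,1.5]]]'
python3 st.py
```

```text
time: 10.05
position: [0.6067, 0.2227, 0.057]
tool_rot: [-2.375, -2.056, -0.0]
ft_force: [1.0, 3.0, -1.1]
grip_width: 0.286
nose x mm -70.4 lat 0.7 z 57.0  Faxial(back) 3.1 lat 0.5 z -1.1 t 10.05 w 24.9
time: 10.75
position: [0.6026, 0.195, 0.057]
tool_rot: [-2.375, -2.056, -0.0]
ft_force: [1.0, 3.9, -1.3]
grip_width: 0.283
nose x mm -42.4 lat 0.7 z 57.0  Faxial(back) 4.0 lat 0.4 z -1.3 t 10.75 w 24.6
```

```bash
python3 -m jog '[[[-0.4,0,0,0,0,0,1.5],[-0.4,0,0,0,0,0,1.5],[-0.4,0,0,0,0,0,1.5],[-0.4,0,0,0,0,0,1.5],[-0.4,0,0,0,0,0,1.5],[-0.4,0,0,0,0,0,1.5],[-0.4,0,0,0,0,0,1.5],[-0.4,0,0,0,0,0,1.5],[-0.4,0,0,0,0,0,1.5],[-0.4,0,0,0,0,0,1.5]]]'
python3 st.py
python3 -m jog '[[[-0.4,0,0,0,0,0,1.5],[-0.4,0,0,0,0,0,1.5],[-0.4,0,0,0,0,0,1.5],[-0.4,0,0,0,0,0,1.5],[-0.4,0,0,0,0,0,1.5],[-0.4,0,0,0,0,0,1.5],[-0.4,0,0,0,0,0,1.5],[-0.4,0,0,0,0,0,1.5],[-0.4,0,0,0,0,0,1.5],[-0.4,0,0,0,0,0,1.5]]]'
python3 st.py
python3 - <<'E'
from h import *
P=[]
for c in("top","side"):
    im=imaging.get_image(c); f=im["frame"][:,:,::-1]
    P.append(cv2.resize(f[140:260,200:400],(500,300),interpolation=3) if c=="top" else cv2.resize(f[130:290,170:370],(375,300),interpolation=3)); 
cv2.imwrite("pics/d.png",np.vstack([P[0],np.hstack([P[1],np.zeros((300,125,3),np.uint8)])]))
E
```

```text
time: 11.75
position: [0.5968, 0.1551, 0.0569]
tool_rot: [2.376, 2.056, -0.0]
ft_force: [1.4, 4.4, -1.4]
grip_width: 0.285
nose x mm -2.1 lat 0.7 z 56.9  Faxial(back) 4.5 lat 0.7 z -1.4 t 11.75 w 24.8
time: 12.75
position: [0.5912, 0.1157, 0.057]
tool_rot: [-2.375, -2.056, -0.0]
ft_force: [0.7, 3.5, -1.6]
grip_width: 0.288
nose x mm 37.7 lat 0.7 z 57.0  Faxial(back) 3.6 lat 0.2 z -1.6 t 12.75 w 25.1
```

View pics/d.png

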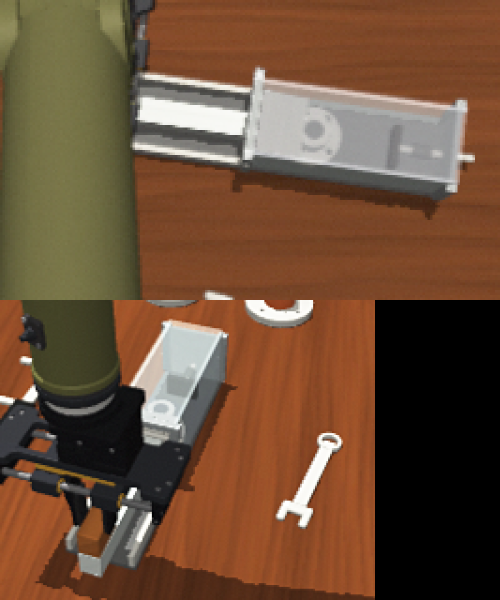

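The hub stands inside the hood, with the pad still roughly 45 mm ahead (top view: hub edge at 342, pad at 388). The flap rests on the stick. I'll continue and slow down near the pad.

```bash
python3 -m jog '[[[-0.3,0,0,0,0,0,1.5],[-0.3,0,0,0,0,0,1.5],[-0.3,0,0,0,0,0,1.5],[-0.3,0,0,0,0,0,1.5],[-0.3,0,0,0,0,0,1.5],[-0.3,0,0,0,0,0,1.5],[-0.3,0,0,0,0,0,1.5]]]'
python3 st.py
python3 -m jog '[[[-0.2,0,0,0,0,0,1.5],[-0.2,0,0,0,0,0,1.5],[-0.2,0,0,0,0,0,1.5],[-0.2,0,0,0,0,0,1.5]]]'
python3 st.py
python3 -m jog '[[[-0.2,0,0,0,0,0,1.5],[-0.2,0,0,0,0,0,1.5]]]'
python3 st.py
```

```text
time: 13.55
position: [0.5881, 0.095, 0.057]
tool_rot: [-2.375, -2.056, 0.0]
ft_force: [0.7, 3.9, -1.7]
grip_width: 0.287
nose x mm 58.6 lat 0.7 z 57.0  Faxial(back) 4.0 lat 0.2 z -1.7 t 13.55 w 25.0
time: 13.95
position: [0.587, 0.0873, 0.057]
tool_rot: [-2.375, -2.056, -0.0]
ft_force: [0.1, 2.5, -2.2]
grip_width: 0.288
nose x mm 66.4 lat 0.7 z 57.0  Faxial(back) 2.5 lat -0.2 z -2.2 t 13.95 w 25.0
time: 14.15
position: [0.5864, 0.0833, 0.057]
tool_rot: [-2.375, -2.056, -0.0]
ft_force: [1.1, 3.8, -1.3]
grip_width: 0.289
nose x mm 70.4 lat 0.7 z 57.0  Faxial(back) 3.9 lat 0.6 z -1.3 t 14.15 w 25.1
```

```bash
python3 -m jog '[[[-0.2,0,0,0,0,0,1.5],[-0.2,0,0,0,0,0,1.5]]]' >/dev/null
python3 st.py
python3 -m jog '[[[-0.2,0,0,0,0,0,1.5],[-0.2,0,0,0,0,0,1.5]]]'>/dev/null
python3 st.py
python3 -m jog '[[[-0.1,0,0,0,0,0,1.5],[-0.1,0,0,0,0,0,1.5]]]'>/dev/null
python3 st.py
```

```text
nose x mm 74.5 lat 0.7 z 57.0  Faxial(back) 3.5 lat 0.0 z -1.0 t 14.35 w 24.7
nose x mm 78.5 lat 0.7 z 57.0  Faxial(back) 2.9 lat -0.1 z -1.5 t 14.55 w 24.9
nose x mm 80.4 lat 0.8 z 57.0  Faxial(back) 3.4 lat 0.6 z -1.8 t 14.75 w 25.1
```

```bash
python3 -m jog '[[[-0.15,0,0,0,0,0,1.5],[-0.15,0,0,0,0,0,1.5]]]' >/dev/null
python3 st.py
python3 -m jog '[[[-0.15,0,0,0,0,0,1.5],[-0.15,0,0,0,0,0,1.5]]]'>/dev/null
python3 st.py
```

```text
nose x mm 83.4 lat 0.7 z 57.0  Faxial(back) 4.0 lat -0.5 z -1.5 t 14.95 w 25.1
nose x mm 86.4 lat 0.7 z 57.0  Faxial(back) 3.5 lat -0.4 z -0.7 t 15.15 w 25.0
```

```bash
python3 -m jog '[[[-0.1,0,0,0,0,0,1.5],[-0.1,0,0,0,0,0,1.5]]]'>/dev/null
python3 st.py
```

```text
nose x mm 88.4 lat 0.7 z 57.0  Faxial(back) 3.5 lat 0.3 z -1.3 t 15.35 w 24.9
```

```bash
python3 -m jog '[[[-0.1,0,0,0,0,0,1.5],[-0.1,0,0,0,0,0,1.5]]]'>/dev/null
python3 st.py
python3 -m jog '[[[-0.1,0,0,0,0,0,1.5],[-0.1,0,0,0,0,0,1.5]]]'>/dev/null
python3 st.py
```

```text
nose x mm 89.9 lat 0.8 z 57.0  Faxial(back) 4.3 lat -0.6 z -0.4 t 15.55 w 24.9
nose x mm 90.7 lat 0.8 z 57.3  Faxial(back) 7.6 lat -0.2 z -1.0 t 15.75 w 24.7
```

```bash
python3 -m jog '[[[-0.1,0,0,0,0,0,1.5],[-0.1,0,0,0,0,0,1.5]]]'>/dev/null
python3 st.py
```

```text
nose x mm 91.4 lat 0.9 z 57.5  Faxial(back) 8.2 lat -0.6 z 0.4 t 15.95 w 25.4
```

The pad meets the nose at x≈89 mm. I'll press a bit more and hold.

```bash
python3 -m jog '[[[-0.1,0,0,0,0,0,1.5],[-0.1,0,0,0,0,0,1.5],[0,0,0,0,0,0,1.5],[0,0,0,0,0,0,1.5]]]'>/dev/null
python3 st.py
python3 -m jog '[[[-0.05,0,0,0,0,0,1.5],[0,0,0,0,0,0,1.5],[0,0,0,0,0,0,1.5]]]'>/dev/null
python3 st.py
```

```text
nose x mm 92.1 lat 0.9 z 57.8  Faxial(back) 9.7 lat -0.9 z 1.1 t 16.35 w 24.8
nose x mm 92.2 lat 1.0 z 57.9  Faxial(back) 11.8 lat -0.6 z 1.1 t 16.65 w 24.6
```

```bash
python3 -m jog '[[[-0.1,0,0,0,0,0,1.5],[0,0,0,0,0,0,1.5],[0,0,0,0,0,0,1.5],[0,0,0,0,0,0,1.5],[0,0,0,0,0,0,1.5],[0,0,0,0,0,0,1.5],[0,0,0,0,0,0,1.5],[0,0,0,0,0,0,1.5],[0,0,0,0,0,0,1.5]]]'>/dev/null
python3 st.py
python3 -m jog '[[[0.1,0,0,0,0,0,1.5],[0.1,0,0,0,0,0,1.5],[0.1,0,0,0,0,0,1.5],[0.1,0,0,0,0,0,1.5],[0.1,0,0,0,0,0,1.5],[0.2,0,0,0,0,0,1.5],[0.3,0,0,0,0,0,1.5],[0.3,0,0,0,0,0,1.5],[0.4,0,0,0,0,0,1.5],[0.4,0,0,0,0,0,1.5]]]'
python3 st.py
```

```text
nose x mm 92.6 lat 1.0 z 58.0  Faxial(back) 11.6 lat -1.3 z 0.8 t 17.55 w 25.3
time: 18.55
position: [0.5853, 0.0764, 0.0567]
tool_rot: [2.376, 2.055, -0.002]
ft_force: [0.4, -0.6, -3.5]
grip_width: 0.289
nose x mm 77.4 lat 0.6 z 56.7  Faxial(back) -0.6 lat 0.5 z -3.5 t 18.55 w 25.1
```

```bash
python3 -m jog '[[[0.8,0,0,0,0,0,1.5],[1,0,0,0,0,0,1.5],[1,0,0,0,0,0,1.5],[1,0,0,0,0,0,1.5],[1,0,0,0,0,0,1.5],[1,0,0,0,0,0,1.5],[0.7,0,0,0,0,0,1.5],[0.5,0,0,0,0,0,1.5],[0.5,0,0,0,0,0,1.5],[0.5,0,0,0,0,0,1.5],[0.5,0,0,0,0,0,1.5],[0.5,0,0,0,0,0,1.5]]]' >/dev/null
python3 st.py
python3 -m jog '[[[1,0,0,0,0,0,1.5],[1.5,0,0,0,0,0,1.5],[2,0,0,0,0,0,1.5],[2,0,0,0,0,0,1.5],[2,0,0,0,0,0,1.5],[2,0,0,0,0,0,1.5],[2,0,0,0,0,0,1.5],[1.5,0,0,0,0,0,1.5],[1,0,0,0,0,0,1.5],[0.5,0,-1,0,0,0,1.5],[0,0,-2,0,0,0,1.5],[0,0,0,0,0,0,1.5]]]'
python3 st.py
python3 - <<'E'
from h import *
P=[]
for c in("top","side"):
    im=imaging.get_image(c); f=im["frame"][:,:,::-1]
    P.append(cv2.resize(f[140:260,200:400],(500,300),interpolation=3) if c=="top" else cv2.resize(f[130:290,170:370],(375,300),interpolation=3)); 
cv2.imwrite("pics/e.png",np.vstack([P[0],np.hstack([P[1],np.zeros((300,125,3),np.uint8)])]))
to([.4105,.299,.048],-1.521)
E
```

```text
nose x mm -13.3 lat 0.8 z 57.0  Faxial(back) 0.3 lat -0.2 z -2.9 t 19.75 w 24.6
time: 20.95
position: [0.6233, 0.3196, 0.0908]
tool_rot: [2.375, 2.054, 0.009]
ft_force: [0.3, 0.0, -2.4]
grip_width: 0.289
nose x mm -168.6 lat 3.2 z 90.8  Faxial(back) 0.1 lat 0.3 z -2.4 t 20.95 w 25.1
shift cm [ -5.00116192 -20.60166269   3.95503494] F [ 0.18047447 -0.07194594 -1.53470253] t 21.05
turn deg [  0.09165122  -0.02924732 -11.17179005]
```

View pics/e.png

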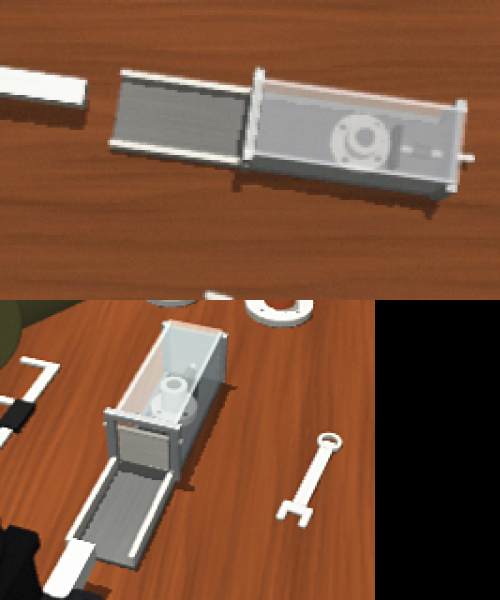

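The hub stands against the pad (top view: flange edge at about 390, meeting the pad), the flap is shut and the caliper is undisturbed. Now I'll lay the stick back at its old place.

```bash
python3 -m jog '[[[-0.3,-2,0,0,0,0,1.5],[-0.7,-3,0,0,0,0,1.5],[-0.8,-3.2,0,0,0,0,1.5],[-0.8,-3.2,0,0,0,0,1.5],[-0.8,-3.2,0,0,0,0,1.5],[-0.8,-3.2,0,0,0,0,1.5],[-0.6,-2,0,0,0,-2.8,1.5],[-0.2,-0.8,0,0,0,-2.8,1.5],[0,0,0,0,0,-2.8,1.5],[0,0,0,0,0,-2.8,1.5],[0,0,0,0,0,0,1.5],[0,0,0,0,0,0,1.5]]]'
python3 -m jog '[[[0,0,1,0,0,0,1.5],[0,0,1,0,0,0,1.5],[0,0,1,0,0,0,1.5],[0,0,0.4,0,0,0,1.5],[0,0,0.2,0,0,0,1.5],[0,0,0,0,0,0,1.5],[0,0,0,0,0,0,1.5]]]'
python3 -c "
from h import *;to([.4105,.299,.048],-1.521)"
```

```text
time: 22.25
position: [0.4095, 0.2984, 0.0865]
tool_rot: [-2.166, -2.276, 0.001]
ft_force: [0.8, -1.1, -2.9]
grip_width: 0.288
time: 22.95
position: [0.41, 0.2993, 0.0512]
tool_rot: [2.163, 2.278, 0.001]
ft_force: [-0.0, 0.2, -3.0]
grip_width: 0.287
shift cm [-0.03197709  0.05192843  0.32320175] F [-0.02091836  0.21128911 -2.97845882] t 22.95
turn deg [ 0.02880988 -0.02049451  0.09970531]
```

```bash
python3 -m jog '[[[0,0,0.15,0,0,0,1.5],[0,0,0.1,0,0,0,1.5],[0,0,0.05,0,0,0,1.5],[0,0,0.05,0,0,0,1.5],[0,0,0,0,0,0,1.5],[0,0,0,0,0,0,1.5]]]'
```

```text
time: 23.55
position: [0.4098, 0.2992, 0.0476]
tool_rot: [-2.163, -2.278, -0.001]
ft_force: [-0.2, -0.4, -1.3]
grip_width: 0.289
```

On the bench (z back at the grasp height, weight partly carried). I'll open and retreat upwards.

```bash
python3 -m jog '[[[0,0,0,0,0,0,2.9],[0,0,0,0,0,0,3.5],[0,0,0,0,0,0,5],[0,0,0,0,0,0,7],[0,0,0,0,0,0,8],[0,0,0,0,0,0,8],[0,0,0,0,0,0,8],[0,0,0,0,0,0,8],[0,0,0,0,0,0,8],[0,0,0,0,0,0,8],[0,0,0,0,0,0,8],[0,0,0,0,0,0,8]]]'
python3 -m jog '[[[0,0,-0.5,0,0,0,8],[0,0,-1,0,0,0,8],[0,0,-2,0,0,0,8],[0,0,-3,0,0,0,8],[0,0,-3,0,0,0,8],[2,0,-3,0,0,0,8],[4,0,-2,0,0,0,8],[4,0,0,0,0,0,8],[4,0,0,0,0,0,8],[3,0,0,0,0,0,8],[1,0,0,0,0,0,8],[0,0,0,0,0,0,8]]]'
python3 - <<'E'
from h import *
P=[]
for c in("top","side"):
    im=imaging.get_image(c); f=im["frame"][:,:,::-1]
    P.append(cv2.resize(f[100:330,140:400],(500,442),interpolation=3)[:442] if c=="top" else cv2.resize(f[130:390,160:420],(300,300),interpolation=3))
q=np.zeros((442,300,3),np.uint8); q[:300]=P[1]; cv2.imwrite("pics/z.png",np.hstack([P[0],q]))
E
```

```text
time: 24.75
position: [0.4097, 0.2991, 0.0475]
tool_rot: [-2.163, -2.278, -0.0]
ft_force: [-0.0, 0.4, -1.2]
grip_width: 0.917
time: 25.95
position: [0.3998, 0.4799, 0.1926]
tool_rot: [2.161, 2.28, -0.0]
ft_force: [-0.8, -1.3, 0.4]
grip_width: 0.919
```

View pics/z.png

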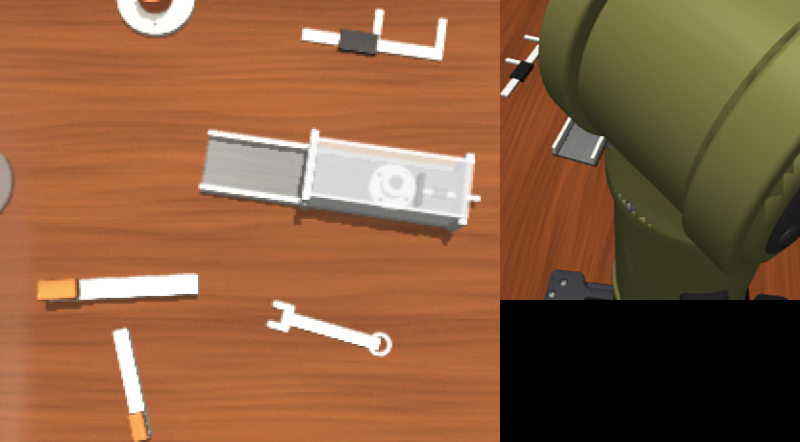

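The stick lies on the bench, released (38–198, 287). The hub stands at the pad (395, 183), and the caliper and look-alike stick haven't moved. I'm handing in.

```bash
python3 -c "
from bench import close_job; print(close_job())"
```

```text
the job is handed in; nothing more can be done
None
```

I pushed the hub through the flap with the 205 mm stick until it reached the sprung stop. The stop was felt with the hub's axis at about x = 121 mm of the booth. I pressed it there for about 1 s at roughly 11–12 N, drew the stick out, laid it back on the bench where it had been, and handed the job in at about 26 s.

**Last checks:**
- **Hub:** it stands upright against the pad in the last top view.
- **Flap:** the side picture taken after the stick came out shows it shut. In the last side picture the arm hid the flap, so that was not seen again.
- **Stick:** released and lying on the bench, clear of the booth, with the gripper well away from it.
- **Caliper and look-alike stick:** neither appears to have moved.

**Disagreements and failures:**
- The lane's direction differed by about 2° between the two cameras. The stick still ran freely in the lane, with sideways forces of about 1 N or less.
- My silhouette fit of the hub failed because no hub outline was matched, so I relied on the point detector for its position.

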